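# Short-mix a sample tube in the block mixer

### The arm

A 6-joint arm with a two-finger parallel gripper is mounted at the origin on a cart in front of the work surface, level with it; the furniture and walls round the work are solid. World frame = base frame: x ahead of the robot, y to its left, z up, the work surface at z = 0. Lengths are in mm, angles in rad, forces in N, time in s.
With the tool pointing down it reaches from about 400 to 925 mm from the base axis. Payload 3.4 kg.
Tool frame: the origin (TCP) lies between the finger pads; the fingertips stand 25 mm ahead of it and the grasp point (between the pads) lies 6 mm ahead of it; z points along the fingers, y is the line along which they close (so a half turn about z gives the same grasp; the last joint's range is limited). The gripper opens to 85 mm and grips with 20 to 120 N. Pads are 22 mm wide; open, the fingers measure 114 mm over their backs; the gripper's body (76 mm by 85 mm) begins 54 mm behind the grasp point. The pads swing forward as they close: fully open they stand 13 mm farther back than shut.
Start: joints at [-1.177, 0.307, 1.506, -0, 1.328, -0.073], TCP at [259.259, -513.24, 230.205] pointing down, gripper open.
Joint ranges: [-3.12, 3.12], [-1.05, 2.28], [0.14, 2.33], [-1.42, 4.57], [0.1, 2.73], [-2.68, 2.68]. Speed limits (rad/s): [2.57, 2.57, 3.14, 3.14, 3.14, 3.14].

### API

Orientations are given as a unit quaternion [x, y, z, w].
In Python, from station import telemetry, get_image, robot, spot_in, regions_of, place_of gives the robot as it stands. The module is installed in compiled form; this text tells all that it offers.
- The arm moves only by the tool move_arm, never from a script. Its argument "steps" is a list of rows, each a list of 7 numbers: the gripper's target within -1 to 1 (shut at 1, half-way at 0, fully open at -1), then the shift along the tool's x, y, z each as a share of 0.2 m, from -1 to 1, then the turn, a rotation vector about the tool's x, y, z each as a share of 0.5 rad, from -1 to 1. A call has exactly 10 rows; each row shifts and turns the commanded pose from where the row before left it, along the tool's axes as they then stand; what a row does not reach is not made up. A row lasts 1/10 s, in which the tool goes at most 50 mm and 8.59 degrees, less where a joint would pass 70% of its speed; a pose out of reach is approached as far as the arm can. A call with a number of a shift or a turn outside -1 to 1 is refused whole. A call with a gripper value outside its range is refused whole. The fingers move at their own pace and stop on an object; "squeeze" is the grip in N (left out, the last holds). Time passes only in rows, so rows that do not move let the fingers close, or fill a call up. It gives the time, the measured TCP pose, the force, the opening and the grip force at its end, in the units of the state.
- telemetry.observe(): the state, without advancing time (a new reading comes with each control period).
- get_image(name): name is "scene" or "top" or "wrist"; returns a dict with "image" (384x512x3 uint8, blue, green, red), "K" (3x3 intrinsics, pixels), "R" (3x3) and "t" (3): a world point X has camera coordinates R X + t. Camera axes: x right, y down, z forward; pixel columns grow to the right and rows downward; lengths in mm; the calibration is good to about 2 mm. The wrist camera is an equidistant fisheye: a pixel r from the principal point sees the ray r / f radians off the axis. A picture is of the moment at which its call begins. There is no depth.
- robot.hand_in(): hands the job in; it is judged then, once.
Trained networks look in the newest picture that a camera, given by its name, has taken for a name from the list of things; names that differ only in an ending like _2 or _b are one class to them, and where a whole thing is asked for, a point or a joint stands for the part that bears it (a point fixed in the world has none). Each returns a list of dicts, best first, with "p" (0 to 1); they miss things now and then, are a little off and sometimes report something else, mostly with a low value. They report only what shows in the picture. A call takes as long as a camera call.
- spot_in(name, camera): "point" ([column, row] in pixels, amid what is visible of it).
- regions_of(name, camera): "pixels" (384x512 bool, what is visible of it) and "point" ([column, row] in pixels, amid what is visible of it).
- place_of(name, camera): "point" ([column, row] in pixels: a listed point, or the origin of a listed thing).
The state is a dict: "clock": time; "joint_positions": joint angles; "qd": joint speeds; "tau": joint torques, N m; "position": TCP position; "eef_rot": TCP orientation; "contact_force": force on the tool from outside, world axes, zero at the start; "torque": the same for the moment, N m; "gripper_width": finger opening in mm; "gripper_force": force on a finger pad.
Only numpy, scipy, OpenCV 4.12 (cv2) and the standard library are available. Lean on these libraries where they do the work, as an engineer would, in place of code of your own. Each camera call takes 0.05 s, during which the arm holds its last target. There are 200 camera calls.

### The job

Take the sample tube out of the small wire rack near the mixer and seat it fully down in any free well of the block mixer, then shut the mixer's cover flat. With the fingertips push the round short-mix key at the right of its control panel down to its stop and hold it there without a break for at least three seconds, no harder than a firm finger, and finish while still holding it down; leave the tubes already loaded and the other things on the bench where they are.

Things in the scene. Friction and masses are not known exactly. Their poses are not given: they have to be found in the camera images.
- mixer: Block mixer, white bench instrument fixed on the worktop, 200 mm wide (y). Origin on the worktop under the centre of its tube block; x points from the control panel (front, reaches x -160 mm) to the cover hinge (rear, x +75; back ends at +88), y to the left seen from the front, z up. Deck 143 mm high with a 130x130 mm open recess round the block; panel top 125 mm high
- well0 (a point): mouth centre, at the block's top, of the free well in the front row, right (x -22, y -36 mm in the mixer's frame)
- well1 (a point): mouth centre of the free well in the front row, middle (x -22, y 0). The aluminium block, 112x116 mm, top 98 mm above the worktop, has six upright round wells 14.5 mm across and 50 mm deep (floor 48 mm above the worktop) at x -22 and +22, y -36, 0 and +36 mm of the mixer's frame; the other three hold tubes
- well4 (a point): mouth centre of the free well in the rear row, middle (x +22, y 0)
- sample_tube: the sample tube: the only one in the small wire rack (not the larger rack far right, out of reach); 90 mm long, body 12 mm across, cap 16 mm across over its top 18 mm; 10 to 17 g. Origin at the centre of its bottom end, z along the tube to the cap. In the rack its bottom is 4 mm above the worktop; it may lean slightly. Seated in a well its bottom is 48 mm and its cap top 138 mm above the worktop
- rack: white wire rack, fixed, two rows (x) of six (y) square cells, pitch 17.5 mm, 38 mm by 108 mm, top wires 57 mm high, an upright loop at each end of y up to 72 mm high. Origin on the worktop at its centre
- cover (a joint): angle of the mixer's hinged cover in rad: 0 shut flat on the deck, about 1.5 upright (as found). Stiff hinge: it stays where it is left, even nearly shut; 2 to 5 N at its free edge moves it. A flat plate 9 mm thick, 176 mm wide, clear in the middle with a white frame; shut, its top is 154 mm above the worktop and clears the tubes
- cover_hinge (a point): middle of the cover's hinge axis, which runs along the mixer's y, 75 mm behind the mixer's origin, 149 mm high
- cover_tab (a point): centre of the finger tab in the middle of the cover's free edge, 163 mm from the hinge axis; the tab is 40 mm wide, 8 mm thick and ends 173 mm from the axis; the plate's frame ends 155 mm from the axis
- mix_key (a joint): travel of the short-mix key in m: 0 is up, 0.006 fully down. It is a spring key: about 3 N starts it and 9 N brings it to its stop; it springs up when let go
- key_top (a point): middle of the top face of the short-mix key, 137 mm above the worktop when up; it moves with the key
- key_cap: the short-mix key's cap: round, grey, flat-topped, 26 mm across, in a grey collar, on the right of the control panel (120 mm in front of and 58 mm to the right of the mixer's origin); origin 12 mm under its top face
- loaded_a: tube like the sample, already standing in the block's well at (-22,+36); leave it there
- loaded_b: tube like the sample, already standing in the block's well at (+22,-36); leave it there
- loaded_c: tube like the sample, already standing in the block's well at (+22,+36); leave it there
- petri: closed white petri dish, 71 mm across, 15 mm high; bystander
- vial_small: small white screw-cap bottle, 23 mm across, 52 mm high; bystander
- vial_small_b: small white screw-cap bottle, 23 mm across, 52 mm high, behind the other small one; bystander
- bottle_small: white screw-cap bottle, 44 mm across, 104 mm high, at the left; bystander
- marker: marker pen lying down, 135 mm long, 17 mm thick; bystander
- tape_roll: roll of masking tape lying flat, about 103 mm across, 25 mm high; bystander
- mouse: black computer mouse, 60x107x37 mm, at the right; bystander

How it is judged (in metres and radians):
On the way, in this order (a step that is already met when the one before it is completed fails the run):
1. the sample tube stands fully down in a free well of the mixer's block, let go, with the cover still open (z of sample_tube in the frame of mixer between 0.04 and 0.054 m and angle between sample_tube's own z axis and vertical below 0.12 rad and x of sample_tube in the frame of mixer between -0.05 and 0.05 m and y of sample_tube in the frame of mixer between -0.05 and 0.05 m and contact force between the fingers and sample_tube below 0.05 N and value of joint cover above 0.6 rad), for 0.2 s.
2. the cover is shut flat over the seated tube, with the key up (z of sample_tube in the frame of mixer between 0.04 and 0.054 m and angle between sample_tube's own z axis and vertical below 0.12 rad and x of sample_tube in the frame of mixer between -0.05 and 0.05 m and y of sample_tube in the frame of mixer between -0.05 and 0.05 m and contact force between the fingers and sample_tube below 0.05 N and value of joint cover below 0.05 rad and value of joint mix_key below 0.002 m), for 0.2 s.
3. the key is held at its stop by the fingers for nearly three seconds without a break, cover shut (z of sample_tube in the frame of mixer between 0.04 and 0.054 m and angle between sample_tube's own z axis and vertical below 0.12 rad and x of sample_tube in the frame of mixer between -0.05 and 0.05 m and y of sample_tube in the frame of mixer between -0.05 and 0.05 m and contact force between the fingers and sample_tube below 0.05 N and value of joint cover below 0.05 rad and value of joint mix_key above 0.0048 m and contact force between the fingers and key_cap between 3 and 30 N), for 2.8 s.
At the end, for the whole second after the job is handed in: The sample tube is upright in a well, bottom within 6 mm of its floor, not touched; cover shut within 0.05 rad; the key is at least 4.8 of its 6 mm down under a 3 to 30 N push of the fingers, still held at the end; the loaded tubes are down within 8 mm of their wells' floors (all of step 3 and z of each of loaded_a, loaded_b, loaded_c in the frame of mixer below 0.056 m); the arm keeps its last pose, push and grip.
It fails at once if a loaded tube is pulled up out of its well by more than 20 mm (z of any of loaded_a, loaded_b, loaded_c in the frame of mixer above 0.068 m).
It fails at once if a bystander is moved by more than 30 mm (distance of any of petri, vial_small, vial_small_b, bottle_small, marker, tape_roll, mouse from where it was at the start of the episode above 0.03 m).
It also fails if it takes over 69 s, if anything falls off the work surface, if the arm or the gripper's body presses on something with over 40 N, if the wrist force passes 120 N, or if a joint passes its speed limit or range.

## Working session

There is one attempt and no reset: what is moved stays moved. The work goes in short steps, Python scripts to look and compute and a tool call to move; the robot and the scene stay as the last step left them, time stands still between calls to the robot, and variables do not carry over. Pictures are saved under pics/ and viewed, at most 10 in all, crops included, and the job is handed in when it is done.

Besides the shell and the picture viewer there is one more tool, called after "Emit:" in YAML: its name, and indented under it one key for each argument. move_arm: Moves the arm, as the interface text tells. Its arguments: {"type":"object","properties":{"steps":{"type":"array"},"squeeze":{"type":"number"}},"required":["steps"]}

```bash
mkdir -p pics; cat > h.py <<'E'
import numpy as np, cv2
from station import telemetry, get_image, robot, spot_in, regions_of, place_of
from scipy.spatial.transform import Rotation as Ro
def ray(im,p):
    K,R,t=[np.array(im[k],float) for k in "KRt"]
    d=np.array([(p[0]-K[0,2])/K[0,0],(p[1]-K[1,2])/K[1,1],1.])
    if im.get('fish'):
        th=np.hypot(d[0],d[1]); s=np.sin(th)/th if th>1e-9 else 1
        d=np.array([d[0]*s,d[1]*s,np.cos(th)])
    return -R.T@t, R.T@d
def atz(im,p,z):
    c,d=ray(im,p); return c+d*(z-c[2])/d[2]
def tri(*ips):
    A=np.zeros((3,3));b=np.zeros(3)
    for im,p in ips:
        c,d=ray(im,p);d=d/np.linalg.norm(d);M=np.eye(3)-np.outer(d,d);A+=M;b+=M@c
    return np.linalg.solve(A,b)
def proj(im,X):
    K,R,t=[np.array(im[k],float) for k in "KRt"]
    c=R@np.array(X,float)+t
    if im.get('fish'):
        r=np.hypot(c[0],c[1]);th=np.arctan2(r,c[2]);c=np.array([c[0]/r*th,c[1]/r*th,1])
    return (K@(c/c[2]))[:2]
def img(n):
    im=get_image(n); im['fish']=(n=='wrist'); return im
E
cat > a.py <<'E'
from h import *
I={n:img(n) for n in ("scene","top")}
cv2.imwrite("pics/s0.png",I["scene"]["image"]);cv2.imwrite("pics/t0.png",I["top"]["image"])
for n in ("mixer","well0","well1","well4","cover_hinge","cover_tab","key_top","sample_tube","rack","loaded_a","vial_small","bottle_small","petri","marker","tape_roll","mouse"):
    for c in I:
        r=place_of(n,c)[:3]
        print(n,c,[(np.round(q["point"]).tolist(),round(q["p"],2)) for q in r],end=' ')
        z={"well0":98,"well1":98,"well4":98,"key_top":137,"cover_hinge":149,"sample_tube":4,"loaded_a":48}.get(n,0)
        if r: print(atz(I[c],r[0]["point"],z).round(),end=' ')
    print()
for c in I: print(c,(-np.array(I[c]['R']).T@np.array(I[c]['t'])).round())
print(telemetry.observe())
E
python3 a.py
```

```text
mixer scene [([207.0, 192.0], 0.87)] [555. 183.   0.] mixer top [([190.0, 186.0], 0.72), ([243.0, 175.0], 0.44)] [549. 182.   0.] 
well0 scene [([211.0, 177.0], 0.88), ([208.0, 168.0], 0.75), ([201.0, 173.0], 0.72)] [532. 140.  98.] well0 top [([200.0, 193.0], 0.98), ([185.0, 176.0], 0.86), ([183.0, 190.0], 0.67)] [519. 132.  98.] 
well1 scene [([211.0, 177.0], 0.88), ([208.0, 168.0], 0.75), ([201.0, 173.0], 0.72)] [532. 140.  98.] well1 top [([200.0, 193.0], 0.98), ([185.0, 176.0], 0.86), ([183.0, 190.0], 0.67)] [519. 132.  98.] 
well4 scene [([211.0, 177.0], 0.88), ([208.0, 168.0], 0.75), ([201.0, 173.0], 0.72)] [532. 140.  98.] well4 top [([200.0, 193.0], 0.98), ([185.0, 176.0], 0.86), ([183.0, 190.0], 0.67)] [519. 132.  98.] 
cover_hinge scene [([219.0, 146.0], 0.62)] [627. 174. 149.] cover_hinge top [([184.0, 158.0], 0.78)] [621. 175. 149.] 
cover_tab scene [([212.0, 107.0], 0.83), ([208.0, 168.0], 0.6), ([378.0, 274.0], 0.18)] [1041.  523.    0.] cover_tab top [([172.0, 149.0], 0.7)] [674. 243.   0.] 
key_top scene [([209.0, 176.0], 0.72), ([193.0, 186.0], 0.37)] [492. 117. 137
[... 1558 characters left out ...]
ons': array([-1.17648954e+00,  3.06814930e-01,  1.50636544e+00,  2.91614953e-05,
        1.32840384e+00, -7.34976205e-02]), 'qd': array([ 6.06388118e-04, -6.52123377e-05,  1.20093659e-03,  1.44210212e-03,
        2.39296033e-03, -6.53531044e-04]), 'tau': array([ 5.32548638e-04, -4.57473385e+01, -2.52327597e+01, -2.59224025e-04,
        1.21528865e-03,  7.10443800e-06]), 'position': array([ 259.2818665 , -513.25124212,  230.20941031]), 'eef_rot': array([9.72770180e-01, 2.31771819e-01, 1.46468037e-05, 1.90500514e-06]), 'contact_force': array([-0.0801614 ,  0.38185712, -0.49478649]), 'torque': array([0.05407806, 0.03025329, 0.02361187]), 'gripper_force': 0.0, 'gripper_width': 85.09244111417986}
```

```bash
python3 -c "
import cv2,numpy as np
a=cv2.imread('pics/t0.png')[130:250,150:320];b=cv2.imread('pics/s0.png')[90:250,170:330]
cv2.imwrite('pics/c0.png',cv2.resize(a,None,fx=4.7,fy=4.7,interpolation=2))
cv2.imwrite('pics/c1.png',cv2.resize(b,None,fx=3.75,fy=3.75,interpolation=2))"
```

```text
(no output)
```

View pics/c0.png

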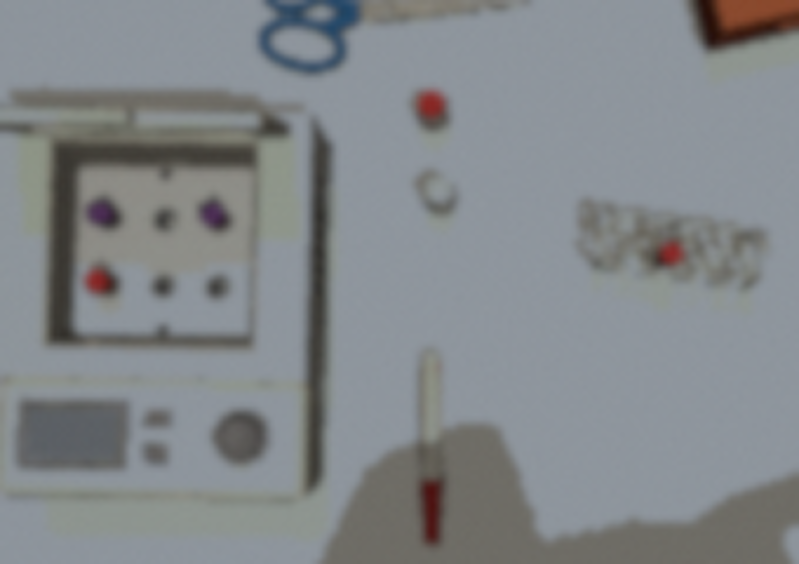

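View pics/c1.png

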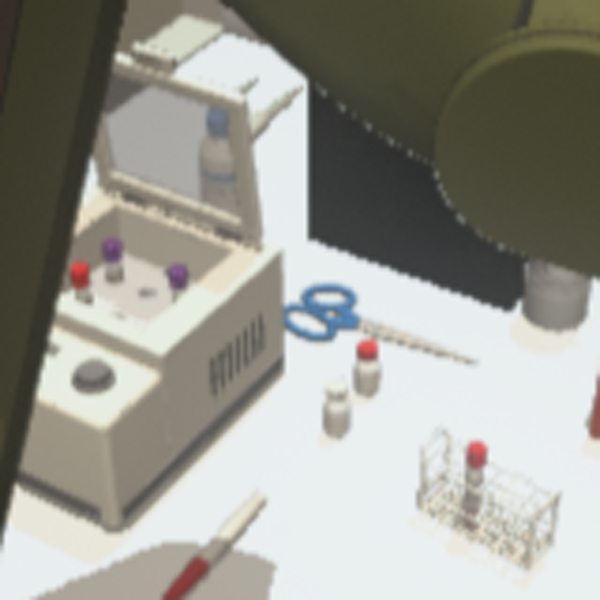

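The top crop shows the mixer with the cover upright and the free wells at (164,286), (217,287) and (166,217). The key is at (240,437), and the sample's red cap stands in the wire rack at (670,253). The scene crop agrees, with the sample cap at (476,453) and the key at (94,372).

```bash
cat > b.py <<'E'
from h import *
from scipy.optimize import least_squares
T=img("top");S=img("scene")
q=lambda x,y:np.array([150+(x+.5)/4.7-.5,130+(y+.5)/4.7-.5])
s=lambda x,y:np.array([170+(x+.5)/3.75-.5,90+(y+.5)/3.75-.5])
obs=[(T,q(164,286),(-22,0,98)),(T,q(217,287),(-22,-36,98)),(T,q(166,217),(22,0,98)),(T,q(240,437),(-120,-58,137)),(T,q(102,281),(-22,36,138)),(T,q(101,211),(22,36,138)),(T,q(213,212),(22,-36,138)),
(S,s(94,372),(-120,-58,137)),(S,s(80,272),(-22,36,132)),(S,s(178,274),(22,-36,132)),(S,s(112,248),(22,36,132))]
def M(p,m): c,n=np.cos(p[2]),np.sin(p[2]);return np.array([p[0]+c*m[0]-n*m[1],p[1]+n*m[0]+c*m[1],m[2]])
f=lambda p:np.concatenate([proj(i,M(p,m))-u for i,u,m in obs])
r=least_squares(f,[550,180,0],loss='soft_l1');p=r.x
print(p,f(p).reshape(-1,2).round(1).tolist())
for n,m in dict(w0=(-22,-36,98),w1=(-22,0,98),w4=(22,0,98),key=(-120,-58,137),hinge=(75,0,149)).items(): print(n,M(p,m).round(1))
print("cap tri",tri((T,q(670,253)),(S,s(476,453))), "cap top z94:",atz(T,q(670,253),94), atz(S,s(476,453),86))
for z,(x,y) in ((57,(585,205)),(57,(765,235)),(72,(580,205)),(72,(763,232))): print(atz(T,q(x,y),z).round(),end='')
print()
for x,y in ((445,432),(422,448),(557,492),(532,518)): print(atz(S,s(x,y),72).round(),end='')
print(telemetry.observe()['clock'])
E
python3 b.py
```

```text
[ 5.48832886e+02  1.79534958e+02 -6.42853743e-03] [[0.5, -0.1], [0.8, -0.1], [0.5, 0.4], [0.6, 0.1], [-0.8, -0.1], [-0.1, 0.1], [0.1, 0.3], [-0.4, -1.5], [-0.2, -0.3], [-0.1, -0.5], [-0.2, -0.6]]
w0 [526.6 143.7  98. ]
w1 [526.8 179.7  98. ]
w4 [570.8 179.4  98. ]
key [428.5 122.3 137. ]
hinge [623.8 179.1 149. ]
cap tri [ 553.24811414 -154.87723569   83.11286507] cap top z94: [ 551.86209137 -152.86944411   94.        ] [ 550.95459265 -156.78130971   86.        ]
[588. -99.  57.][ 568. -223.   57.][586. -94.  72.][ 569. -219.   72.]
[ 573. -118.   72.][ 547. -111.   72.][ 559. -224.   72.][ 523. -220.   72.]1.8
```

```bash
cat > plan.py <<'E'
# plan.py x y z tiltQuat(4)|- n grip : rows to reach a pose
from h import *
import sys
def plan(P,Q=None,n=10,g=-1.):
    o=telemetry.observe();p0=np.array(o['position']);R0=Ro.from_quat(o['eef_rot'])
    R1=Ro.from_quat(Q) if Q is not None else R0
    w=(R0.inv()*R1).as_rotvec()/n;d=(np.array(P)-p0)/n;R=R0
    print(o['clock'],p0.round(1),'step mm',np.linalg.norm(d).round(1),'rad',np.linalg.norm(w).round(3))
    last=None
    for i in range(n):
        s=(R.inv().apply(d)/200).round(3);u=(w/.5).round(3)
        print([g]+(s+0).tolist()+(u+0).tolist()); R=R*Ro.from_rotvec(w)
        if np.linalg.norm(w)<1e-3: print('x',n);break
DOWN=[np.sqrt(.5),np.sqrt(.5),0,0]  # tool x=+y, tool y=+x
E
python3 -c "
from plan import *
print(Ro.from_quat(DOWN).as_matrix().round(2).tolist())
plan([550,-155,190],DOWN)"
```

```text
[[0.0, 1.0, 0.0], [1.0, 0.0, 0.0], [0.0, 0.0, -1.0]]
1.8 [ 259.2 -513.3  230.2] step mm 46.3 rad 0.11
[-1.0, 0.211, -0.094, 0.02, 0.0, 0.0, -0.221]
[-1.0, 0.22, -0.071, 0.02, 0.0, 0.0, -0.221]
[-1.0, 0.226, -0.046, 0.02, 0.0, 0.0, -0.221]
[-1.0, 0.23, -0.021, 0.02, 0.0, 0.0, -0.221]
[-1.0, 0.231, 0.005, 0.02, 0.0, 0.0, -0.221]
[-1.0, 0.229, 0.03, 0.02, 0.0, 0.0, -0.221]
[-1.0, 0.224, 0.055, 0.02, 0.0, 0.0, -0.221]
[-1.0, 0.217, 0.079, 0.02, 0.0, 0.0, -0.221]
[-1.0, 0.207, 0.103, 0.02, 0.0, 0.0, -0.221]
[-1.0, 0.194, 0.125, 0.02, 0.0, 0.0, -0.221]
```

Emit:
move_arm:
  steps:
    - [-1,0.211,-0.094,0.02,0,0,-0.221]
    - [-1,0.22,-0.071,0.02,0,0,-0.221]
    - [-1,0.226,-0.046,0.02,0,0,-0.221]
    - [-1,0.23,-0.021,0.02,0,0,-0.221]
    - [-1,0.231,0.005,0.02,0,0,-0.221]
    - [-1,0.229,0.03,0.02,0,0,-0.221]
    - [-1,0.224,0.055,0.02,0,0,-0.221]
    - [-1,0.217,0.079,0.02,0,0,-0.221]
    - [-1,0.207,0.103,0.02,0,0,-0.221]
    - [-1,0.194,0.125,0.02,0,0,-0.221]
  squeeze: 20

```text
clock: 2.8
position: [551.1, -152.8, 190.2]
eef_rot: [0.705, 0.709, 0.0, 0.0]
contact_force: [1.0, -0.1, 0.6]
gripper_width: 85.6
gripper_force: 0.0
```

```bash
cat > w.py <<'E'
from h import *
o=telemetry.observe();print(o['clock'],o['position'].round(1),o['eef_rot'].round(3))
W=img("wrist")
cv2.imwrite("pics/w1.png",W["image"])
a=W["image"].astype(int);m=((a[...,2]-a[...,1]>60)&(a[...,2]-a[...,0]>60)).astype(np.uint8)
n,l,st,c=cv2.connectedComponentsWithStats(m)
for i in range(1,n):
    if st[i,4]>15: print(st[i].tolist(),c[i].round(1),atz(W,c[i],90).round(1))
r=place_of("sample_tube","wrist");print([(q["point"],q["p"],atz(W,q["point"],4).round(1)) for q in r[:2]])
print('expected cap', proj(W,(552,-155,90)))
E
python3 w.py
```

```text
2.8 [ 551.1 -152.8  190.2] [0.705 0.709 0.    0.   ]
[356, 23, 18, 17, 214] [364.6  30.6] [643.7  -7.3  90. ]
[89, 43, 31, 12, 229] [103.6  48.3] [415.5 -19.5  90. ]
[248, 192, 17, 17, 213] [255.8 200.1] [ 551.7 -158.3   90. ]
[407, 213, 58, 74, 3318] [436.1 250.5] [ 743.  -213.3   90. ]
[395, 259, 2, 14, 24] [395.6 265.2] [ 694.8 -227.    90. ]
[([258.1, 177.5], 0.66, array([ 554.6, -156.8,    4. ]))]
expected cap [256.14864818 196.39120968]
```

View pics/w1.png

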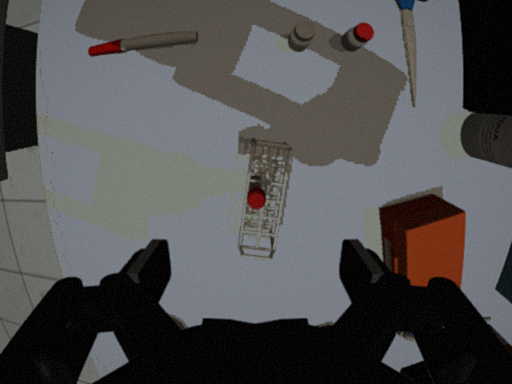

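The wrist picture shows the red cap at (256,200), midway between the open fingers in the rack's row. It measures (552,-158), which agrees with the top view to 3–5 mm.

Emit:
move_arm:
  steps:
    - [-1,-0.005,0.001,0.099,0,0,0]
    - [-1,-0.005,0.001,0.099,0,0,0]
    - [-1,-0.005,0,0.099,0,0,0]
    - [-1,-0.005,0,0.099,0,0,0]
    - [-1,-0.005,0,0.099,0,0,0]
    - [-1,0,0,0,0,0,0]
    - [1,0,0,0,0,0,0]
    - [1,0,0,0,0,0,0]
    - [1,0,0,0,0,0,0]
    - [1,0,0,0,0,0,0]
  squeeze: 25

```text
clock: 3.9
position: [551.1, -159.6, 92.2]
eef_rot: [0.706, 0.708, 0.0, 0.001]
contact_force: [-0.6, -0.5, 0.1]
gripper_width: 28.2
gripper_force: 0.0
```

Emit:
move_arm:
  steps:
    - [1,0,0,0,0,0,0]
    - [1,0,0,0,0,0,0]
    - [1,0,0,0,0,0,0]
    - [1,0,0,0,0,0,0]
    - [1,0,0,0,0,0,0]
    - [1,0,0,-0.02,0,0,0]
    - [1,0,0,-0.04,0,0,0]
    - [1,0,0,-0.08,0,0,0]
    - [1,0,0,-0.1,0,0,0]
    - [1,0,0,-0.1,0,0,0]

```text
clock: 4.9
position: [550.0, -159.2, 160.0]
eef_rot: [0.706, 0.708, -0.0, -0.0]
contact_force: [0.9, -0.0, -0.1]
gripper_width: 0.3
gripper_force: 0.0
```

The fingers closed on nothing, so I'll look again.

```bash
sed -i 's/w1.png/w2.png/' w.py; python3 w.py
```

```text
4.9 [ 550.  -159.2  160. ] [ 0.706  0.708 -0.    -0.   ]
[367, 7, 19, 19, 272] [376.1  16.1] [641.8 -10.   90. ]
[76, 30, 33, 16, 288] [92.2 38.7] [420.2 -23.4  90. ]
[250, 195, 9, 3, 16] [254.8 196.3] [ 549.6 -152.8   90. ]
[244, 200, 20, 14, 187] [253.  206.4] [ 548.2 -160.8   90. ]
[421, 215, 63, 101, 4843] [452. 266.] [ 743.3 -223.5   90. ]
[408, 265, 4, 21, 54] [409.3 274.9] [ 692.8 -228.2   90. ]
[([260.8, 176.6], 0.91, array([ 555.7, -155.7,    4. ]))]
expected cap [257.97572759 199.07373062]
```

View pics/w2.png

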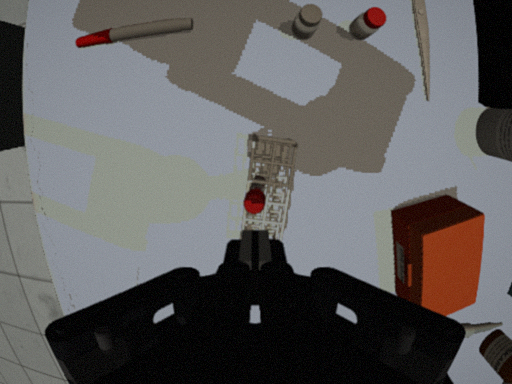

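The wrist picture shows the tube still in the rack, cap at (254,203), with the shut fingertips at (257,240). I'll check the finger position against the camera model and triangulate the cap again with the wrist view.

```bash
cat > c.py <<'E'
from h import *
W=img("wrist");S=img("scene");T=img("top")
print('cam',ray(W,(256,192))[0].round(),ray(W,(256,192))[1].round(2))
for z in (135,141,154): print(z,proj(W,(550,-159.2,z)).round(),proj(W,(550,-148,z)).round())
for c,I in (('scene',S),('top',T),('wrist',W)):
    a=I["image"].astype(int);m=((a[...,2]-a[...,1]>50)&(a[...,2]-a[...,0]>50)).astype(np.uint8)
    n,l,st,cc=cv2.connectedComponentsWithStats(m)
    print(c,'exp',proj(I,(551,-157,88)).round(1),[(st[i].tolist(),cc[i].round(1).tolist()) for i in range(1,n) if np.linalg.norm(cc[i]-proj(I,(551,-157,88)))<18])
cv2.imwrite('pics/s2.png',cv2.resize(S['image'][180:260,250:350],None,fx=6,fy=6,interpolation=2))
E
python3 c.py
```

```text
cam [551. -93. 307.] [ 0.01 -0.26 -0.97]
135 [251. 223.] [251. 206.]
141 [251. 227.] [251. 209.]
154 [251. 235.] [251. 217.]
scene exp [296.7 210. ] [([294, 208, 5, 7, 24], [296.3, 211.2])]
top exp [293.2 183.9] []
wrist exp [252.8 198.7] [([254, 188, 1, 1, 1], [254.0, 188.0]), ([258, 191, 1, 1, 1], [258.0, 191.0]), ([241, 192, 20, 19, 264], [249.9, 201.8])]
```

View pics/s2.png

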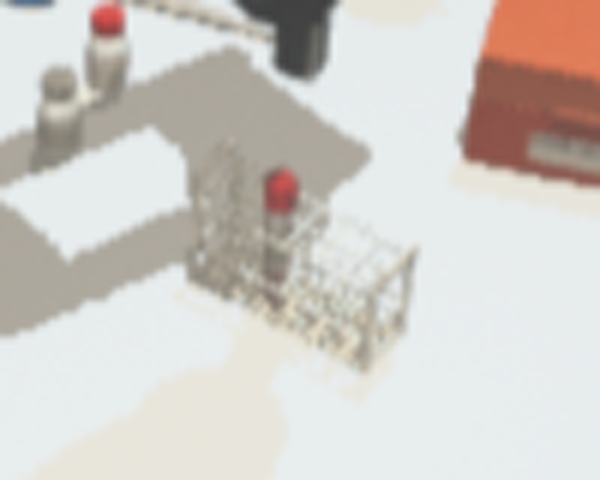

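The scene crop shows the tube still upright in the rack, cap at (282,190), and the camera rays agree with my estimate. I'll retry, a bit lower, and check the grip before lifting.

Emit:
move_arm:
  steps:
    - [-1,0,0,0,0,0,0]
    - [-1,0,0,0,0,0,0]
    - [-1,0,0,0,0,0,0]
    - [-1,0,0,0,0,0,0]
    - [-1,0.005,0,0.09,0,0,0]
    - [-1,0.005,0,0.09,0,0,0]
    - [-1,0,0,0.09,0,0,0]
    - [-1,0,0,0.09,0,0,0]
    - [-0.2,0,0,0,0,0,0]
    - [-0.2,0,0,0,0,0,0]
  squeeze: 25

```text
clock: 6.15
position: [550.4, -157.4, 87.1]
eef_rot: [0.706, 0.708, -0.0, -0.0]
contact_force: [0.7, 0.7, -0.1]
gripper_width: 58.8
gripper_force: 0.0
```

```bash
sed -i 's/w2.png/w3.png/' w.py; python3 w.py
```

```text
6.15 [ 550.4 -157.4   87.1] [ 0.706  0.708 -0.    -0.   ]
[413, 0, 11, 2, 18] [4.18e+02 4.00e-01] [637.2 -21.5  90. ]
[34, 20, 32, 16, 258] [48.1 27. ] [432.2 -31.1  90. ]
[462, 254, 50, 91, 3245] [490.5 299.3] [ 732.5 -213.1   90. ]
[([260.2, 200.5], 0.61, array([ 554.2, -158.1,    4. ]))]
expected cap [258.54238844 241.29762336]
```

View pics/w3.png

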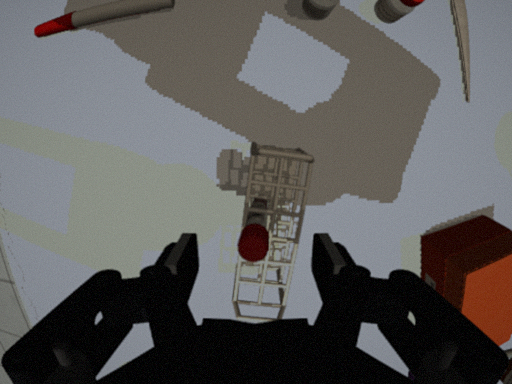

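The wrist picture shows the cap at (253,242) between the half-open pads, whose rows run about 233–270, so the cap is slightly forward of pad centre. I'll shift +y 4 mm, close, and read before lifting.

Emit:
move_arm:
  steps:
    - [-0.2,0.02,0,0,0,0,0]
    - [1,0,0,0,0,0,0]
    - [1,0,0,0,0,0,0]
    - [1,0,0,0,0,0,0]
    - [1,0,0,0,0,0,0]
    - [1,0,0,0,0,0,0]
    - [1,0,0,0,0,0,0]
    - [1,0,0,0,0,0,0]
    - [1,0,0,0,0,0,0]
    - [1,0,0,0,0,0,0]
  squeeze: 25

```text
clock: 7.25
position: [550.8, -153.6, 87.6]
eef_rot: [0.706, 0.708, 0.0, 0.0]
contact_force: [-0.0, -0.6, 5.2]
gripper_width: 12.8
gripper_force: 24.7
```

Emit:
move_arm:
  steps:
    - [1,0,0,-0.01,0,0,0]
    - [1,0,0,-0.01,0,0,0]
    - [1,0,0,-0.02,0,0,0]
    - [1,0,0,-0.02,0,0,0]
    - [1,0,0,-0.03,0,0,0]
    - [1,0,0,-0.03,0,0,0]
    - [1,0,0,-0.03,0,0,0]
    - [1,0,0,-0.03,0,0,0]
    - [1,0,0,-0.03,0,0,0]
    - [1,0,0,-0.03,0,0,0]
  squeeze: 40

```text
clock: 8.25
position: [550.4, -153.4, 135.8]
eef_rot: [0.706, 0.708, -0.0, -0.0]
contact_force: [-0.6, -0.5, 0.5]
gripper_width: 12.1
gripper_force: 38.9
```

```bash
cat > d.py <<'E'
from h import *
W=img("wrist");S=img("scene")
a=S['image'][170:250,250:350];b=W['image'][150:310,180:340]
cv2.imwrite('pics/d1.png',np.hstack([cv2.resize(a,(500,400),interpolation=2),cv2.resize(b,(300,300)) if 0 else cv2.copyMakeBorder(cv2.resize(b,(300,300)),0,100,0,0,0)]))
E
python3 d.py
```

```text
(no output)
```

View pics/d1.png

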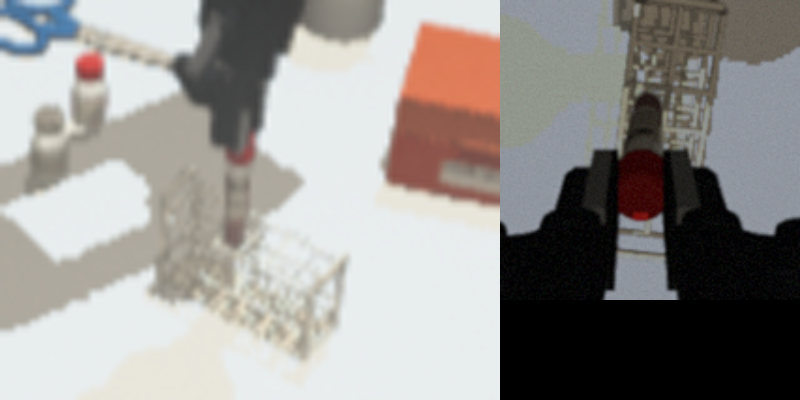

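The scene shows the tube held, cap at (240,150) in the fingertips and clear of the wires. The wrist crop shows it between the pads. I'll measure its bottom and cap relative to the tool.

```bash
cat > e.py <<'E'
from h import *
I={c:img(c) for c in ("scene","wrist","top")}
o=telemetry.observe();p=o['position'];print(o['clock'],p.round(1),o['gripper_width'])
pts=[]
for c in I:
    for q in place_of("sample_tube",c)[:2]:
        print(c,np.round(q["point"],1),round(q["p"],2),'exp',proj(I[c],p+[0,0,-84]).round(1)); 
        if q is not None and np.linalg.norm(np.array(q["point"])-proj(I[c],p+[0,0,-84]))<15: pts.append((I[c],q["point"]))
if len(pts)>1: print('bottom tri',tri(*pts).round(1),'rel',(tri(*pts)-p).round(1))
for c in I:
    a=I[c]["image"].astype(int);e=proj(I[c],p+[0,0,-6])
    m=((a[...,2]-a[...,1]>35)&(a[...,2]-a[...,0]>35)).astype(np.uint8)
    n,l,st,cc=cv2.connectedComponentsWithStats(m)
    print(c,'cap exp',e.round(1),[(st[i].tolist(),cc[i].round(1).tolist()) for i in range(1,n) if np.linalg.norm(cc[i]-e)<22 and st[i,4]>4])
    r=[q for q in regions_of("sample_tube",c)[:1]]
    for q in r:
        ys,xs=np.nonzero(q["pixels"]);print('reg',round(q["p"],2),xs.min(),xs.max(),ys.min(),ys.max(), 'low',xs[ys==ys.max()].mean())
E
python3 e.py
```

```text
8.5 [ 550.3 -153.4  135.1] 12.133591302340077
scene [297.7 217.8] 0.45 exp [294.7 218.6]
wrist [259. 201.] 0.67 exp [254.7 198.8]
bottom tri [ 555.5 -157.6   51.5] rel [  5.2  -4.2 -83.6]
scene cap exp [296.4 199.2] [([296, 197, 5, 6, 14], [298.7, 200.3])]
reg 0.4 190 198 184 192 low 194.5
wrist cap exp [254.7 237.9] [([243, 230, 24, 38, 678], [254.7, 250.3])]
reg 0.94 242 267 199 267 low 254.0
top cap exp [293.7 182.9] []
reg 0.27 137 220 152 235 low 191.07142857142858
```

Tube bottom is 84 mm below the TCP as expected. Next I lift it clear of the deck and carry it to above well1.

Emit:
move_arm:
  steps:
    - [1,0,0,-0.1,0,0,0]
    - [1,0,0,-0.15,0,0,0]
    - [1,0,0,-0.15,0,0,0]
    - [1,0.05,-0.01,-0.15,0,0,0]
    - [1,0.1,-0.01,-0.05,0,0,0]
    - [1,0.15,-0.01,0,0,0,0]
    - [1,0.15,-0.01,0,0,0,0]
    - [1,0.15,-0.01,0,0,0,0]
    - [1,0.15,-0.01,0,0,0,0]
    - [1,0.15,-0.01,0,0,0,0]

```text
clock: 9.8
position: [535.8, 27.7, 255.1]
eef_rot: [0.706, 0.708, 0.0, -0.0]
contact_force: [0.3, -0.3, 0.3]
gripper_width: 12.4
gripper_force: 39.0
```

Emit:
move_arm:
  steps:
    - [1,0.15,-0.01,0,0,0,0]
    - [1,0.15,-0.01,0,0,0,0]
    - [1,0.15,-0.02,0,0,0,0]
    - [1,0.15,-0.02,0,0,0,0]
    - [1,0.1,-0.01,0,0,0,0]
    - [1,0.06,0,0,0,0,0]
    - [1,0.02,0,0,0,0,0]
    - [1,0,0,0,0,0,0]
    - [1,0,0,0,0,0,0]
    - [1,0,0,0,0,0,0]

```text
clock: 10.8
position: [521.9, 181.5, 255.2]
eef_rot: [0.707, 0.707, -0.0, 0.0]
contact_force: [-0.4, 0.5, -0.9]
gripper_width: 12.5
gripper_force: 39.0
```

```bash
cat > f.py <<'E'
from h import *
import sys
I={c:img(c) for c in ("wrist","scene")};W=I["wrist"]
o=telemetry.observe();p=o['position'];print(o['clock'],p.round(1),o['eef_rot'].round(3),o['gripper_width'])
for c in I:
  for q in place_of("sample_tube",c)[:2]: print(c,np.round(q["point"],1),round(q["p"],2),'exp',proj(I[c],p+[5,-4,-83.6]).round(1), 'at z',atz(I[c],q["point"],p[2]-83.6).round(1))
for n in ("well1","loaded_a","key_top"):
  for q in place_of(n,"wrist")[:4]: print(n,np.round(q["point"],1),round(q["p"],2),atz(W,q["point"],{"well1":98,"loaded_a":48,"key_top":137}[n]).round(1))
cv2.imwrite('pics/%s.png'%sys.argv[1],W['image'])
E
python3 f.py f1
```

```text
10.9 [521.9 181.7 255.2] [ 0.707  0.707 -0.     0.   ] 11.88050839807783
wrist [263.7 204.9] 0.62 exp [261.4 204. ] at z [528.7 176.9 171.6]
scene [197.8 155.2] 0.39 exp [199.1 155.5] at z [526.  181.9 171.6]
well1 [301.6 183.1] 0.92 [570.7 177.9  98. ]
well1 [257.1 216.2] 0.88 [524.  141.2  98. ]
well1 [262.3 182.3] 0.79 [529.3 178.6  98. ]
loaded_a [296.6 204.5] 0.76 [573.7 138.8  48. ]
loaded_a [258.1 144.4] 0.67 [525.4 213.3  48. ]
key_top [159.5 253.6] 0.9 [424.2 113.3 137. ]
```

View pics/f1.png

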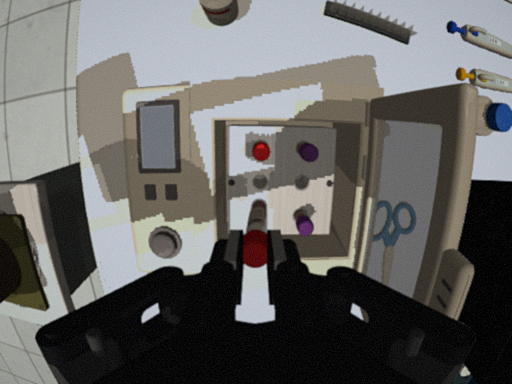

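The wrist picture shows the tube's tip at (259,204), well1's mouth at (261,182) and the fingers symmetric about column 256. The tube leans about 0.045 rad with its bottom toward +x. I'll tilt the tool to straighten it and lower to just above the block.

Emit:
move_arm:
  steps:
    - [1,0.004,0.007,0,0.04,0,0]
    - [1,0.004,0.007,0,0.04,0,0]
    - [1,0,0.0024,0.06,0,0,0]
    - [1,0,0.0024,0.06,0,0,0]
    - [1,0,0.0024,0.06,0,0,0]
    - [1,0,0.0024,0.06,0,0,0]
    - [1,0,0.0024,0.06,0,0,0]
    - [1,0,0,0,0,0,0]
    - [1,0,0,0,0,0,0]
    - [1,0,0,0,0,0,0]

```text
clock: 12.15
position: [525.0, 184.3, 195.6]
eef_rot: [0.706, 0.708, -0.014, -0.014]
contact_force: [0.9, -0.4, -1.1]
gripper_width: 12.3
gripper_force: 39.0
```

```bash
python3 f.py f2; python3 -c "
import cv2
a=cv2.imread('pics/f2.png')[130:290,190:350];cv2.imwrite('pics/f2c.png',cv2.resize(a,(600,600),interpolation=2))"
```

```text
12.25 [525.1 184.3 195.9] [ 0.706  0.708 -0.013 -0.014] 12.110898363640302
wrist [259.4 205. ] 0.67 exp [265.7 204.3] at z [525.1 179.7 112.3]
scene [198.9 169.4] 0.43 exp [200.6 169.8] at z [529.  186.4 112.3]
well1 [262.5 243.4] 0.82 [527.8 139.3  98. ]
well1 [312.  199.7] 0.73 [569.7 180.5  98. ]
well1 [258.6 203.9] 0.68 [524.1 176.2  98. ]
loaded_a [307.1 151.2] 0.85 [570.7 216.   48. ]
loaded_a [302.6 222.3] 0.82 [569.3 141.1  48. ]
loaded_a [262.9 149.8] 0.75 [526.8 216.6  48. ]
key_top [147.7 279.4] 0.85 [431.4 119.2 137. ]
```

View pics/f2c.png

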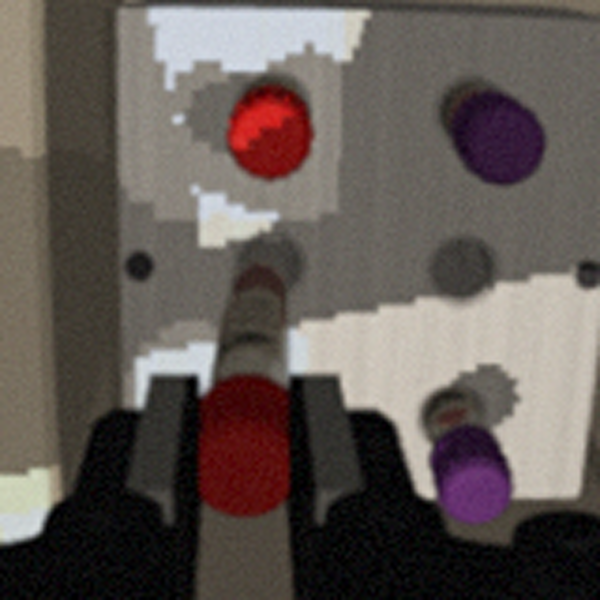

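The crop shows well1's mouth centred near (270,265) and the tube's bottom at about (260,281). The cap is at (246,445), and the other free well (rear middle) is at (462,268). I'll compute the offsets.

```bash
python3 -c "
from h import *
W=img('wrist');g=lambda x,y:(190+(x+.5)/3.75-.5,130+(y+.5)/3.75-.5)
print('well1',atz(W,g(270,265),98).round(1),'well4',atz(W,g(462,268),98).round(1))
for z in (110,112.3,115): print('bottom',atz(W,g(261,281),z).round(1))
for z in (193,202): print('cap',atz(W,g(246,445),z).round(1))
print('collar',atz(W,g(253,340),184).round(1),'loaded caps',atz(W,g(270,130),138).round(1),atz(W,g(503,137),138).round(1),atz(W,g(474,488),138).round(1))
"
```

```text
well1 [526.3 179.4  98. ] well4 [570.1 179.2  98. ]
bottom [524.6 179.3 110. ]
bottom [524.6 180.  112.3]
bottom [524.7 180.8 115. ]
cap [524.5 179.9 193. ]
cap [524.9 184.2 202. ]
collar [525.2 193.  184. ] loaded caps [526.7 217.  138. ] [570.  216.4 138. ] [569.3 143.9 138. ]
```

Emit:
move_arm:
  steps:
    - [1,-0.002,0.009,0,0,0,0]
    - [1,0,0,0,0,0,0]
    - [1,0,0.0008,0.02,0,0,0]
    - [1,0,0.0008,0.02,0,0,0]
    - [1,0,0.0008,0.02,0,0,0]
    - [1,0,0.0008,0.02,0,0,0]
    - [1,0,0.0008,0.02,0,0,0]
    - [1,0,0.0008,0.02,0,0,0]
    - [1,0,0.0008,0.02,0,0,0]
    - [1,0,0.0008,0.02,0,0,0]

```text
clock: 13.55
position: [526.3, 183.8, 162.7]
eef_rot: [0.706, 0.708, -0.014, -0.014]
contact_force: [0.4, -0.1, -0.2]
gripper_width: 11.9
gripper_force: 39.0
```

Emit:
move_arm:
  steps:
    - [1,0,0.0008,0.02,0,0,0]
    - [1,0,0.0008,0.02,0,0,0]
    - [1,0,0.0008,0.02,0,0,0]
    - [1,0,0.0008,0.02,0,0,0]
    - [1,0,0.0008,0.02,0,0,0]
    - [1,0,0.0008,0.02,0,0,0]
    - [1,0,0.0006,0.015,0,0,0]
    - [1,0,0,0,0,0,0]
    - [1,0,0,0,0,0,0]
    - [1,0,0,0,0,0,0]

```text
clock: 14.55
position: [526.5, 183.8, 136.2]
eef_rot: [0.706, 0.708, -0.014, -0.014]
contact_force: [-0.1, -0.1, 0.3]
gripper_width: 12.4
gripper_force: 39.0
```

Emit:
move_arm:
  steps:
    - [1,0,0,0.005,0,0,0]
    - [1,0,0,0.005,0,0,0]
    - [1,0,0,0.005,0,0,0]
    - [1,0,0,0.005,0,0,0]
    - [1,0,0,0,0,0,0]
    - [1,0,0,0,0,0,0]
    - [0.55,0,0,0,0,0,0]
    - [0.5,0,0,0,0,0,0]
    - [0.45,0,0,0,0,0,0]
    - [0.45,0,0,0,0,0,0]

```text
clock: 15.55
position: [526.2, 183.8, 132.1]
eef_rot: [0.706, 0.708, -0.014, -0.014]
contact_force: [-0.2, 0.2, 0.3]
gripper_width: 23.2
gripper_force: 0.0
```

The tube is down (TCP 132 puts the bottom at about 48.5), touches the floor without load, and is released. I'll open a bit more, rise, and remove the tilt.

Emit:
move_arm:
  steps:
    - [0.25,0,0,0,0,0,0]
    - [0.25,0,0,0,0,0,0]
    - [0.25,0,-0.001,-0.03,0,0,0]
    - [0.25,0,-0.003,-0.08,0,0,0]
    - [0.25,0,-0.006,-0.15,0,0,0]
    - [0.25,0,-0.008,-0.2,0,0,0]
    - [0.25,0,-0.008,-0.2,0,0,0]
    - [0.25,0,-0.008,-0.2,0,0,0]
    - [0.5,0,-0.008,-0.2,-0.04,0,0]
    - [1,0,-0.006,-0.15,-0.04,0,0]

```text
clock: 16.55
position: [526.3, 183.8, 377.6]
eef_rot: [0.706, 0.708, 0.002, 0.001]
contact_force: [0.7, -0.5, -0.8]
gripper_width: 8.4
gripper_force: 0.0
```

```bash
python3 f.py f3; python3 - <<'E'
from h import *
T=img("top");W=img("wrist")
for c in ("top","wrist"):
    I={"top":T,"wrist":W}[c]
    a=I["image"].astype(int);m=((a[...,2]-a[...,1]>50)&(a[...,2]-a[...,0]>50)).astype(np.uint8)
    n,l,st,cc=cv2.connectedComponentsWithStats(m)
    print(c,[(st[i,4],cc[i].round(1).tolist(),atz(I,cc[i],138).round(1).tolist()) for i in range(1,n) if st[i,4]>4 and np.linalg.norm(cc[i]-proj(I,(527,180,138)))<60])
for q in place_of("cover_tab","wrist")[:2]+place_of("cover_hinge","wrist")[:1]: print(np.round(q["point"]),round(q["p"],2))
print('exp tab',proj(W,(612.3,179,311.6)),'hinge',proj(W,(623.8,179,149)))
E
```

```text
16.65 [527.4 184.4 380.6] [0.706 0.708 0.005 0.003] 0.07627439959753318
wrist [256.7 161.4] 0.63 exp [262.5 204.7] at z [527.7 215.1 297. ]
well1 [252.9 189.1] 0.95 [524.3 142.8  98. ]
well1 [286.  163.1] 0.81 [572.2 181.8  98. ]
well1 [268.2 317.2] 0.61 [551.5 -92.5  98. ]
well1 [254.2 165.8] 0.58 [526.1 177.6  98. ]
loaded_a [252.4 139. ] 0.55 [523.3 212.5  48. ]
loaded_a [279.9 136.2] 0.5 [567.1 217.3  48. ]
loaded_a [281.9 183.8] 0.45 [571.8 139.2  48. ]
key_top [182.6 215. ] 0.68 [426.  115.3 137. ]
key_top [282.4 185.8] 0.22 [563.9 157.3 137. ]
top [(np.int32(15), [170.3, 189.3], [526.9, 216.4, 138.0]), (np.int32(10), [182.5, 189.8], [525.9, 179.9, 138.0])]
wrist [(np.int32(116), [257.3, 141.8], [526.8, 215.8, 138.0]), (np.int32(99), [256.5, 168.5], [525.8, 181.0, 138.0])]
[357. 217.] 0.9
[332. 170.] 0.68
exp tab [369.06385925 213.36543335] hinge [332.43492631 172.39336694]
```

The sample cap sits at (526,180) at the seated height in both views. Next the shut fingers go over and behind the cover.

Emit:
move_arm:
  steps:
    - [1,-0.005,0.1,0,0,0,0]
    - [1,-0.005,0.15,0,0,0,0]
    - [1,-0.005,0.15,0,0,0,0]
    - [1,-0.005,0.15,0,0,0,0]
    - [1,-0.005,0.14,0,0,0,0]
    - [1,0,0,0,0,0,0]
    - [1,0,0,0.07,0,0,0]
    - [1,0,0,0.1,0,0,0]
    - [1,0,0,0.1,0,0,0]
    - [1,0,0,0,0,0,0]

```text
clock: 18.1
position: [661.2, 178.7, 316.3]
eef_rot: [0.706, 0.708, -0.003, -0.002]
contact_force: [0.0, -0.9, -0.6]
gripper_width: -0.1
gripper_force: 0.0
```

```bash
python3 - <<'E'
from h import *
H=np.array([623.8,149]);print(telemetry.observe()['position'].round(1),telemetry.observe()['eef_rot'].round(3))
prev=None
for th in (1.5,1.35,1.2,1.05,.9,.75,.6,.45,.3,.15,0.05,0):
    u=np.array([-np.cos(th),np.sin(th)]);n=np.array([np.sin(th),np.cos(th)])
    C=H+150*u+5*n+[14.5,25]
    print(th,C.round(1),'' if prev is None else ('dy,dz share',((C-prev)*[1,-1]/200).round(3)));prev=C
E
```

```text
[661.2 178.7 316.3] [ 0.706  0.708 -0.003 -0.002]
1.5 [632.7 324. ] 
1.35 [610.3 321.5] ('dy,dz share', array([-0.112,  0.013]))
1.2 [588.6 315.6] ('dy,dz share', array([-0.109,  0.029]))
1.05 [568.  306.6] ('dy,dz share', array([-0.103,  0.045]))
0.9 [549.  294.6] ('dy,dz share', array([-0.095,  0.06 ]))
0.75 [532.  279.9] ('dy,dz share', array([-0.085,  0.074]))
0.6 [517.3 262.8] ('dy,dz share', array([-0.073,  0.085]))
0.45 [505.4 243.7] ('dy,dz share', array([-0.06 ,  0.095]))
0.3 [496.5 223.1] ('dy,dz share', array([-0.045,  0.103]))
0.15 [490.7 201.4] ('dy,dz share', array([-0.029,  0.109]))
0.05 [488.7 186.5] ('dy,dz share', array([-0.01 ,  0.074]))
0 [488.3 179. ] ('dy,dz share', array([-0.002,  0.037]))
```

Emit:
move_arm:
  steps:
    - [1,0,-0.05,-0.02,0,0,0]
    - [1,0,-0.05,-0.015,0,0,0]
    - [1,0,-0.045,0,0,0,0]
    - [1,0,-0.056,0.006,0,0,0]
    - [1,0,-0.056,0.007,0,0,0]
    - [1,0,-0.055,0.014,0,0,0]
    - [1,0,-0.054,0.015,0,0,0]
    - [1,0,-0.052,0.022,0,0,0]
    - [1,0,-0.051,0.023,0,0,0]
    - [1,0,0,0,0,0,0]

```text
clock: 19.1
position: [567.8, 178.7, 308.9]
eef_rot: [0.706, 0.708, -0.001, -0.001]
contact_force: [0.3, -0.3, -0.2]
gripper_width: 0.0
gripper_force: 0.0
```

Emit:
move_arm:
  steps:
    - [1,0,-0.048,0.03,0,0,0]
    - [1,0,-0.047,0.03,0,0,0]
    - [1,0,-0.043,0.037,0,0,0]
    - [1,0,-0.042,0.037,0,0,0]
    - [1,0,-0.037,0.042,0,0,0]
    - [1,0,-0.036,0.043,0,0,0]
    - [1,0,-0.03,0.047,0,0,0]
    - [1,0,-0.03,0.048,0,0,0]
    - [1,0,-0.023,0.051,0,0,0]
    - [1,0,-0.022,0.052,0,0,0]

```text
clock: 20.1
position: [498.0, 178.7, 225.5]
eef_rot: [0.706, 0.708, 0.0, 0.0]
contact_force: [0.1, -0.3, -0.9]
gripper_width: -0.0
gripper_force: 0.0
```

```bash
python3 - <<'E'
from h import *
I={c:img(c) for c in ("scene","top","wrist")};print(telemetry.observe()['contact_force'])
H=np.array([623.8,179,149])
for c in I:
    for q in place_of("cover_tab",c)[:2]:
        P=lambda th:proj(I[c],H+163*np.array([-np.cos(th),0,np.sin(th)]))
        e=[(np.linalg.norm(P(t)-q["point"]).round(1),t.round(2)) for t in np.arange(0,1.6,.05)];print(c,np.round(q["point"],1),round(q["p"],2),min(e))
E
```

```text
[-0.23604663 -0.15865459 -0.11511463]
scene [210.7 107.2] 0.62 (np.float64(1.9), np.float64(1.4))
scene [145.8 181.7] 0.59 (np.float64(41.2), np.float64(0.0))
top [169.5 153.5] 0.83 (np.float64(1.3), np.float64(1.45))
```

The cover is still at about 1.45 rad, so the fingers passed over it. Together with the earlier cap-top grip, this shows the real fingertips end about level with the reported TCP, not 25 mm ahead. I'll redo the push about 24 mm lower.

Emit:
move_arm:
  steps:
    - [1,0,0,-0.2,0,0,0]
    - [1,0,0,-0.2,0,0,0]
    - [1,0,0,-0.2,0,0,0]
    - [1,0,0.05,-0.18,0,0,0]
    - [1,0,0.15,0,0,0,0]
    - [1,0,0.18,0,0,0,0]
    - [1,0,0.18,0,0,0,0]
    - [1,0,0.18,0,0,0,0]
    - [1,0,0.1,0,0,0,0]
    - [1,0,0,0,0,0,0]

```text
clock: 21.4
position: [669.3, 178.6, 381.0]
eef_rot: [0.707, 0.707, 0.0, 0.0]
contact_force: [0.2, 0.6, 0.1]
gripper_width: 0.0
gripper_force: 0.0
```

Emit:
move_arm:
  steps:
    - [1,0,0,0.1,0,0,0]
    - [1,0,0,0.15,0,0,0]
    - [1,0,0,0.13,0,0,0]
    - [1,0,-0.05,0,0,0,0]
    - [1,0,-0.05,0,0,0,0]
    - [1,0,-0.05,0,0,0,0]
    - [1,0,-0.056,0.006,0,0,0]
    - [1,0,-0.056,0.007,0,0,0]
    - [1,0,-0.055,0.014,0,0,0]
    - [1,0,-0.054,0.015,0,0,0]

```text
clock: 22.4
position: [591.5, 179.0, 298.7]
eef_rot: [0.706, 0.708, 0.001, 0.001]
contact_force: [0.1, 0.4, 1.4]
gripper_width: -0.1
gripper_force: 0.7
```

```bash
cat > cov.py <<'E'
from h import *
I={c:img(c) for c in ("scene","top")};o=telemetry.observe();print(o['clock'],o['position'].round(1),o['contact_force'].round(1))
H=np.array([623.8,179,149])
for c in I:
    for q in place_of("cover_tab",c)[:2]:
        P=lambda th:proj(I[c],H+163*np.array([-np.cos(th),0,np.sin(th)]))
        e=[(np.linalg.norm(P(t)-q["point"]).round(1),t.round(2)) for t in np.arange(0,1.6,.05)];print(c,np.round(q["point"],1),round(q["p"],2),min(e))
E
python3 cov.py
```

```text
22.5 [589.9 178.9 297.8] [-0.4  0.7  0.2]
scene [206.  111.5] 0.94 (np.float64(1.6), np.float64(1.25))
top [172.6 165.3] 0.63 (np.float64(2.3), np.float64(1.3))
```

Emit:
move_arm:
  steps:
    - [1,0,-0.052,0.03,0,0,0]
    - [1,0,-0.051,0.032,0,0,0]
    - [1,0,-0.048,0.034,0,0,0]
    - [1,0,-0.047,0.035,0,0,0]
    - [1,0,-0.043,0.038,0,0,0]
    - [1,0,-0.042,0.038,0,0,0]
    - [1,0,-0.037,0.042,0,0,0]
    - [1,0,-0.036,0.043,0,0,0]
    - [1,0,-0.03,0.047,0,0,0]
    - [1,0,-0.03,0.048,0,0,0]

```text
clock: 23.6
position: [508.3, 178.7, 219.7]
eef_rot: [0.706, 0.708, -0.0, -0.0]
contact_force: [-0.2, 0.0, 1.6]
gripper_width: 0.1
gripper_force: 0.5
```

```bash
python3 cov.py
```

```text
23.7 [506.7 178.3 218.6] [ 0.4 -0.5 -0.4]
scene [189.3 150.9] 0.83 (np.float64(2.5), np.float64(0.45))
top [174.9 202.3] 0.6 (np.float64(0.9), np.float64(0.55))
```

Emit:
move_arm:
  steps:
    - [1,0,-0.022,0.05,0,0,0]
    - [1,0,-0.02,0.052,0,0,0]
    - [1,0,-0.016,0.054,0,0,0]
    - [1,0,-0.013,0.054,0,0,0]
    - [1,0,-0.008,0.045,0,0,0]
    - [1,0,-0.003,0.03,0,0,0]
    - [1,0,0,0.015,0,0,0]
    - [1,0,0,0,0,0,0]
    - [1,0,0,0,0,0,0]
    - [1,0,0,0,0,0,0]

```text
clock: 24.8
position: [493.0, 178.7, 161.0]
eef_rot: [0.706, 0.708, 0.0, 0.0]
contact_force: [-0.2, -0.9, 0.5]
gripper_width: 0.1
gripper_force: 0.0
```

```bash
python3 cov.py
```

```text
24.9 [492.8 178.7 161. ] [ 0.2  0.3 -1.1]
scene [185.1 173.3] 0.63 (np.float64(1.4), np.float64(0.0))
top [182.3 208. ] 0.95 (np.float64(3.7), np.float64(0.0))
```

Nearly shut. I'll press down slowly until the force rises.

Emit:
move_arm:
  steps:
    - [1,0,0,0.01,0,0,0]
    - [1,0,0,0.01,0,0,0]
    - [1,0,0,0.01,0,0,0]
    - [1,0,0,0,0,0,0]
    - [1,0,0,0,0,0,0]
    - [1,0,0,0,0,0,0]
    - [1,0,0,0,0,0,0]
    - [1,0,0,0,0,0,0]
    - [1,0,0,0,0,0,0]
    - [1,0,0,0,0,0,0]

```text
clock: 26.0
position: [492.5, 178.7, 154.6]
eef_rot: [0.706, 0.708, 0.0, -0.0]
contact_force: [-0.5, -0.1, 0.7]
gripper_width: -0.3
gripper_force: 0.0
```

Emit:
move_arm:
  steps:
    - [1,0,0,0.01,0,0,0]
    - [1,0,0,0.005,0,0,0]
    - [1,0,0,0,0,0,0]
    - [1,0,0,0,0,0,0]
    - [1,0,0,0.005,0,0,0]
    - [1,0,0,0.005,0,0,0]
    - [1,0,0,0,0,0,0]
    - [1,0,0,0,0,0,0]
    - [1,0,0,0,0,0,0]
    - [1,0,0,0,0,0,0]

```text
clock: 27.0
position: [492.7, 178.8, 152.2]
eef_rot: [0.706, 0.708, 0.001, 0.001]
contact_force: [-5.0, -2.1, 18.7]
gripper_width: -0.0
gripper_force: 9.2
```

The force rose to 18.7 N at 152 mm against the hard stop, so the cover is shut. It also puts the tip at about TCP+2. I'll rise and refine the key position.

Emit:
move_arm:
  steps:
    - [1,0,0,-0.05,0,0,0]
    - [1,0,0,-0.15,0,0,0]
    - [1,0,0,-0.2,0,0,0]
    - [1,0,0,-0.1,0,0,0]
    - [1,0,0,0,0,0,0]
    - [1,0,0,0,0,0,0]
    - [1,0,0,0,0,0,0]
    - [1,0,0,0,0,0,0]
    - [1,0,0,0,0,0,0]
    - [1,0,0,0,0,0,0]

```text
clock: 28.0
position: [492.2, 178.6, 248.8]
eef_rot: [0.706, 0.708, -0.001, -0.0]
contact_force: [0.9, -0.4, -0.0]
gripper_width: 0.1
gripper_force: 0.0
```

```bash
python3 cov.py; python3 - <<'E'
from h import *
for c in ("top","scene","wrist"):
    I=img(c)
    for q in regions_of("key_cap",c)[:2]:
        ys,xs=np.nonzero(q["pixels"]);m=np.array([xs.mean(),ys.mean()]);print(c,'reg',round(q["p"],2),len(xs),m.round(1),atz(I,m,135).round(1),'exp',proj(I,(428.5,122.3,137)).round(1))
    for q in place_of("key_top",c)[:1]: print(c,'pt',round(q["p"],2),atz(I,q["point"],137).round(1))
    cv2.imwrite('pics/k_%s.png'%c,I['image'])
    if c=='wrist':
        x,y=proj(I,(428.5,122.3,137)).round().astype(int)
        cv2.imwrite('pics/k.png',cv2.resize(I['image'][max(y-60,0):y+60,max(x-60,0):x+100],None,fx=4,fy=4,interpolation=2));print('crop origin',x-60,y-60)
E
```

```text
28.1 [492.4 178.6 249.2] [0.3 0.1 0.4]
scene [188.1 172.5] 0.85 (np.float64(2.2), np.float64(0.0))
scene [205.5 190.6] 0.26 (np.float64(26.9), np.float64(0.0))
top [180.1 209.8] 0.56 (np.float64(0.9), np.float64(0.2))
top reg 0.51 40 [200.8 222.8] [428.2 123.8 135. ] exp [201.2 222.7]
top reg 0.4 2082 [189.5 181.6] [550.9 159.9 135. ] exp [201.2 222.7]
top pt 0.54 [420.8 124.4 137. ]
scene pt 0.47 [424.8 125.8 137. ]
wrist reg 0.65 604 [189.7 244.7] [428.7 123.3 135. ] exp [189.1 246.5]
wrist pt 0.88 [425.  115.1 137. ]
crop origin 129 187
```

View pics/k.png

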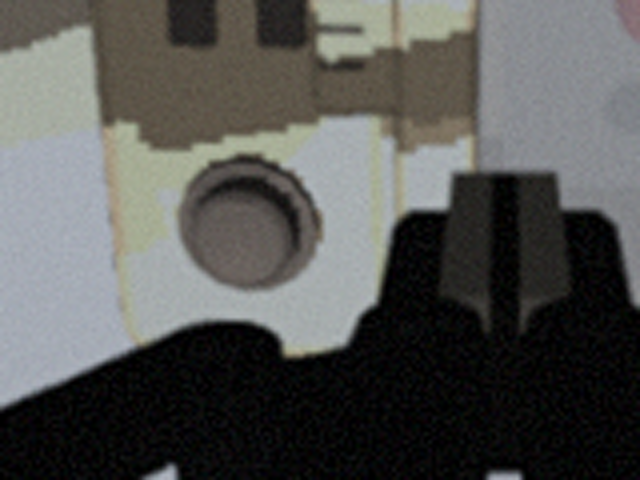

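The crop shows the key's top disc at (240,238), exactly where my pose predicts, raised above its collar. The fingertips are at (505,175) and below. I'll check the tip's lateral position with the same camera model.

```bash
python3 - <<'E'
from h import *
W=img("wrist");p=telemetry.observe()['position'];print(p.round(1))
for dz in (-25,-10,0,2,10):
    print(dz,[((proj(W,p+[0,dy,dz])-[129,187])*4).round().tolist() for dy in (-11,0,11)])
E
```

```text
[492.5 178.7 249.6]
-25 [[505.0, 221.0], [505.0, 156.0], [505.0, 88.0]]
-10 [[505.0, 264.0], [505.0, 195.0], [505.0, 122.0]]
0 [[505.0, 296.0], [505.0, 224.0], [506.0, 147.0]]
2 [[505.0, 303.0], [505.0, 230.0], [506.0, 153.0]]
10 [[505.0, 332.0], [505.0, 257.0], [506.0, 177.0]]
```

Emit:
move_arm:
  steps:
    - [1,-0.06,-0.07,0,0,0,0]
    - [1,-0.075,-0.09,0,0,0,0]
    - [1,-0.075,-0.09,0,0,0,0]
    - [1,-0.065,-0.07,0.05,0,0,0]
    - [1,0,0,0.12,0,0,0]
    - [1,0,0,0.15,0,0,0]
    - [1,0,0,0.13,0,0,0]
    - [1,0,0,0.05,0,0,0]
    - [1,0,0,0,0,0,0]
    - [1,0,0,0,0,0,0]

```text
clock: 29.7
position: [429.4, 123.8, 150.3]
eef_rot: [0.706, 0.708, 0.0, 0.0]
contact_force: [0.9, -0.2, -0.6]
gripper_width: -0.3
gripper_force: 0.0
```

Emit:
move_arm:
  steps:
    - [1,0,0,0.03,0,0,0]
    - [1,0,0,0.03,0,0,0]
    - [1,0,0,0.02,0,0,0]
    - [1,0,0,0.01,0,0,0]
    - [1,0,0,0,0,0,0]
    - [1,0,0,0,0,0,0]
    - [1,0,0,0,0,0,0]
    - [1,0,0,0,0,0,0]
    - [1,0,0,0,0,0,0]
    - [1,0,0,0,0,0,0]

```text
clock: 30.7
position: [429.2, 123.7, 132.3]
eef_rot: [0.706, 0.708, 0.001, 0.0]
contact_force: [-0.9, 0.6, 5.8]
gripper_width: 0.0
gripper_force: 3.2
```

Emit:
move_arm:
  steps:
    - [1,0,0,0.01,0,0,0]
    - [1,0,0,0.01,0,0,0]
    - [1,0,0,0.005,0,0,0]
    - [1,0,0,0,0,0,0]
    - [1,0,0,0,0,0,0]
    - [1,0,0,0,0,0,0]
    - [1,0,0,0,0,0,0]
    - [1,0,0,0,0,0,0]
    - [1,0,0,0,0,0,0]
    - [1,0,0,0,0,0,0]

```text
clock: 31.7
position: [429.3, 123.7, 129.7]
eef_rot: [0.706, 0.708, 0.001, 0.001]
contact_force: [-7.0, -1.6, 27.9]
gripper_width: 0.3
gripper_force: 14.2
```

27.9 N is at the stop but close to the limit, so I'll ease back 1 mm.

Emit:
move_arm:
  steps:
    - [1,0,0,-0.005,0,0,0]
    - [1,0,0,0,0,0,0]
    - [1,0,0,0,0,0,0]
    - [1,0,0,0,0,0,0]
    - [1,0,0,0,0,0,0]
    - [1,0,0,0,0,0,0]
    - [1,0,0,0,0,0,0]
    - [1,0,0,0,0,0,0]
    - [1,0,0,0,0,0,0]
    - [1,0,0,0,0,0,0]

```text
clock: 32.7
position: [429.3, 123.7, 129.8]
eef_rot: [0.706, 0.708, 0.001, 0.001]
contact_force: [-4.4, -1.0, 19.3]
gripper_width: 0.4
gripper_force: 10.0
```

Emit:
move_arm:
  steps:
    - [1,0,0,0,0,0,0]
    - [1,0,0,0,0,0,0]
    - [1,0,0,0,0,0,0]
    - [1,0,0,0,0,0,0]
    - [1,0,0,0,0,0,0]
    - [1,0,0,0,0,0,0]
    - [1,0,0,0,0,0,0]
    - [1,0,0,0,0,0,0]
    - [1,0,0,0,0,0,0]
    - [1,0,0,0,0,0,0]

```text
clock: 33.7
position: [429.2, 123.7, 129.8]
eef_rot: [0.706, 0.708, 0.001, 0.001]
contact_force: [-4.4, -1.4, 20.1]
gripper_width: 0.1
gripper_force: 10.0
```

Emit:
move_arm:
  steps:
    - [1,0,0,0,0,0,0]
    - [1,0,0,0,0,0,0]
    - [1,0,0,0,0,0,0]
    - [1,0,0,0,0,0,0]
    - [1,0,0,0,0,0,0]
    - [1,0,0,0,0,0,0]
    - [1,0,0,0,0,0,0]
    - [1,0,0,0,0,0,0]
    - [1,0,0,0,0,0,0]
    - [1,0,0,0,0,0,0]

```text
clock: 34.7
position: [429.3, 123.7, 129.8]
eef_rot: [0.706, 0.708, 0.001, 0.001]
contact_force: [-4.3, -1.2, 20.4]
gripper_width: 0.0
gripper_force: 10.0
```

Emit:
move_arm:
  steps:
    - [1,0,0,0,0,0,0]
    - [1,0,0,0,0,0,0]
    - [1,0,0,0,0,0,0]
    - [1,0,0,0,0,0,0]
    - [1,0,0,0,0,0,0]
    - [1,0,0,0,0,0,0]
    - [1,0,0,0,0,0,0]
    - [1,0,0,0,0,0,0]
    - [1,0,0,0,0,0,0]
    - [1,0,0,0,0,0,0]

```text
clock: 35.7
position: [429.3, 123.7, 129.8]
eef_rot: [0.706, 0.708, 0.001, 0.001]
contact_force: [-4.0, -0.2, 20.6]
gripper_width: 0.3
gripper_force: 10.0
```

Emit:
move_arm:
  steps:
    - [1,0,0,0,0,0,0]
    - [1,0,0,0,0,0,0]
    - [1,0,0,0,0,0,0]
    - [1,0,0,0,0,0,0]
    - [1,0,0,0,0,0,0]
    - [1,0,0,0,0,0,0]
    - [1,0,0,0,0,0,0]
    - [1,0,0,0,0,0,0]
    - [1,0,0,0,0,0,0]
    - [1,0,0,0,0,0,0]

```text
clock: 36.7
position: [429.3, 123.7, 129.8]
eef_rot: [0.706, 0.708, 0.001, 0.001]
contact_force: [-4.2, -0.5, 19.8]
gripper_width: -0.1
gripper_force: 10.0
```

```bash
python3 -c "
from station import *
o=telemetry.observe();print(o['clock'],o['position'],o['contact_force'])
print(robot.hand_in())"
```

```text
36.7 [429.25639839 123.70285911 129.78707236] [-4.24166225 -0.48509694 19.75575999]
the job is handed in; nothing more can be done
None
```

Job handed in at 36.7 s with no verdict returned: by my readings the sample tube is seated in the front middle well, the cover is shut to its stop, and the key has been held down at about 20 N for over 4 s and is still held.

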